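Set the try square to the pencil line on a board

ROBOT

A 7-joint arm with a two-finger parallel gripper is mounted at the origin on the work surface. World frame = base frame: x ahead of the robot, y to its left, z up, the work surface at z = 0. Lengths are in m, angles in rad, forces in N, time in s.
With the tool pointing down it reaches from about 0.35 to 0.9 m from the base axis. Payload 19.9 kg.
Tool frame: the origin (TCP) lies between the finger pads; the fingertips stand 19 mm ahead of it and the grasp point (between the pads) is the TCP; z points along the fingers, y is the line along which they close (so a half turn about z gives the same grasp; the last joint's range is limited). The gripper opens to 94 mm and grips with 3 to 60 N. Pads are 16 mm wide; open, the fingers measure 119 mm over their backs; the gripper's body (75 mm by 177 mm) begins 78 mm behind the grasp point.
Start: joints at [-1.208, 0.417, -0.01, 1.614, 0.005, 1.111, -0.053], TCP at [0.246, 0.574, 0.224] pointing down, gripper open.
Joint ranges: [-2.81, 2.81], [-0.39, 2.02], [-1.27, 1.25], [0.06, 2.57], [-1.19, 4.33], [0.19, 2], [-2.82, 2.82]. Speed limits (rad/s): [1.89, 1.89, 2.39, 2.39, 3.01, 3.01, 3.01].

INTERFACE

Orientations are given as a 3x3 rotation matrix whose columns are the frame's x, y, z axes.
In Python, from rig import robot gives the robot as it stands. Calls block until the motion is done:
- robot.move_ptp(position, orientation): joint-space move of the TCP to a pose.
- robot.move_linear(position, velocity=0.15, frame=None, threshold=None): straight line of the TCP; frame=None keeps the orientation; velocity is the mean speed in m/s. With threshold (N) it stops when the force on the tool has changed by that much, and returns True; else False.
- robot.goto_joints(angles): joint-space move.
- robot.gripper_to(opening): finger opening in m; the grip force is fixed at half the most; returns when the fingers have stopped.
- robot.pause(seconds).
- robot.ik(position, orientation): joint angles nearest the present ones, or None.
- robot.get_state(): the state.
- robot.grab_frame(name): name is "scene" or "side" or "wrist"; returns the picture (480x640x3 uint8, red, green, blue); there is no depth.
- robot.camera_info(name): a dict with "fx", "fy", "cx", "cy" (pixels), "dist" ([k1, k2, p1, p2, k3] as OpenCV has them; the pictures are not rectified), "rvec" (rotation vector, rad) and "tvec" (3), from world to camera coordinates, as OpenCV has them. Camera axes: x right, y down, z forward; pixel columns grow to the right and rows downward; lengths in m; the calibration is good to about 2 mm. A picture is of the moment at which its call begins: read the wrist's pose just before it. camera_info takes no time and is no camera call; for the wrist camera it gives the pose at the moment of the call.
A pose or a line that the arm cannot do raises robot.PlanningError and nothing moves.
- robot.sign_off(): hands the job in; it is judged then, once.
The state is a dict: "time": time; "qpos": joint angles; "joint_vel": joint speeds; "effort": joint torques, N m; "ee_pos": TCP position; "tool_rot": TCP orientation; "force": force on the tool from outside, world axes, zero at the start; "moment": the same for the moment, N m; "opening": finger opening in m; "grasp_force": force on a finger pad.
Only numpy, scipy, OpenCV 4.12 (cv2) and the standard library are available. Lean on these libraries where they do the work, as an engineer would, in place of code of your own. Each camera call takes 0.05 s, during which the arm holds its last target. There are 200 camera calls.

TASK

The steel try square has to mark out the dark board. Lift it out of its wooden stand and lay it on the open desk in front of the board, stock clear of the board and blade pointing over it, and let go; then take hold of it again another way so that no finger is between stock and board, and bring it up until the stock is flush against the board's front edge with the outer edge of the blade (the one level with the stock's end) right on the pencil line. Leave it lying flat there and do not disturb the other things on the desk.

Things in the scene. Friction and masses are not known exactly. Their poses are not given: they have to be found in the camera images.
- square: Steel try square, loose, 0.4 kg. Stock: dark block 34 (x) x 66 (y) x 26 (z) mm; origin at the centre of its underside, z up; its +x face is the working face. A bright blade, 3 mm thick, juts 90 mm in +x from that face at the stock's +y end (y 13 to 33, z 20 to 23 mm), passing 2 mm over the board. Blade's outer edge (y = +33 mm) is level with the stock's end. Starts in the stand.
- square_corner (a point): point on the square: the blade end of the working face's lower edge (17, 33, 0 mm in the square's frame), in line with the blade's outer edge
- square_heel (a point): point on the square: the other end of the working face's lower edge (17, -33, 0 mm)
- stand: Wooden stand, fixed. Base 50 (x) x 106 (y) x 25 (z) mm with an upright cheek at each y end, 16 mm thick, rising to 59 mm. The stock lies on the base between the cheeks, 74 mm apart: no room for a finger at its ends; its long sides are open. Origin at the centre of the underside; the square's x is about the stand's x.
- board: Dark wooden board, fixed to the desk, 90 (x) x 170 (y) x 18 (z) mm. Origin at the centre of the underside. Its front edge is the upright -x face, the long side nearest the robot.
- board_edge (a point): middle of the foot of the board's front edge, same axes as the board: y along the edge, x into the board
- pencil_line: Pale pencil line on the top of the board, 1.6 mm wide, running 70 mm straight back from the front edge, square to it. Origin at its end at the board's front edge (top of the board); x along the line into the board, y along the edge.
- coaster: round marble coaster, fixed, 150 mm across, 10 mm high, at the back of the desk
- case: Pearl-white charging case, loose, 48 x 62 x 24 mm with rounded edges, on the coaster. A bystander; origin at the centre of its underside.
- tealight: Empty white ceramic tealight holder, loose, 56 mm across, 32 mm high, on the coaster. A bystander; origin at the centre of its underside.
- tweezer: Stainless steel tweezer, loose, 110 mm long, 6 mm high, on the coaster. A bystander; origin at the centre of its underside.
- pill_box: Plastic pill box with hinged lid, loose, 75 (its x) x 45 x 22 mm, on the desk. A bystander; origin at the centre of its underside.
- dispenser: Grey plastic battery dispenser with twist cap, loose, upright, 40 mm across, 59 mm high, on the desk. A bystander; origin at the centre of its underside.
- pencil: Grey pencil stub, loose, 108 mm long along its x, 7 mm thick, lying on the desk. A bystander; origin at the centre of its underside.
There are look-alikes about, which are no part of the job. What is shaped like the square but blue or pink is not meant.

How it is judged:
On the way, in this order (a step that is already met when the one before it is completed fails the run):
1. the square lies flat on the desk before the board, its working face at least 15 mm clear of the front edge and roughly parallel to it, let go and at rest (height (world z) of square below 0.004 m and angle between square's own z axis and vertical below 0.03 rad and linear speed of square below 0.01 m/s and angular speed of square below 0.1 rad/s and contact force between the fingers and square below 0.1 N and x of square_corner in the frame of board_edge between -0.15 and -0.015 m and x of square_heel in the frame of board_edge below -0.015 m and y of square in the frame of board_edge between -0.15 and 0.15 m and angle between the x axis of square and the x axis of board, either way round below 0.5 rad), for 0.2 s.
2. the robot's fingers take hold of the square again (contact force between the fingers and square above 1 N), for 0.1 s.
At the end, for the whole second after the job is handed in: The square lies flat on the desk (underside within 4 mm of it, tilt under 0.03 rad), at rest and let go; both ends of its working face are within 2 mm of the plane of the board's front edge, and the outer edge of its blade is within 3 mm of the pencil line's centre (x of square_corner in the frame of board_edge between -0.002 and 0.002 m and x of square_heel in the frame of board_edge between -0.002 and 0.002 m and y of square_corner in the frame of pencil_line between -0.003 and 0.003 m and height (world z) of square below 0.004 m and angle between square's own z axis and vertical below 0.03 rad and linear speed of square below 0.01 m/s and angular speed of square below 0.1 rad/s and contact force between the fingers and square below 0.1 N and angle between the x axis of square and the x axis of board, either way round below 0.1 rad); the robot touches nothing.
It fails at once if a thing on the coaster (case, tealight holder, tweezer) is moved more than 20 mm (distance of any of case, tealight, tweezer from where it was at the start of the episode above 0.02 m).
It fails at once if the pill box, battery dispenser or pencil is moved more than 20 mm (distance of any of pill_box, dispenser, pencil from where it was at the start of the episode above 0.02 m).
It also fails if it takes over 58 s, if anything falls off the work surface, if the arm or the gripper's body presses on something with over 40 N, if the wrist force passes 120 N, or if a joint passes its speed limit or range.

## Working session

There is one attempt and no reset: what is moved stays moved. The work goes in short steps, each a Python script; the robot and the scene stay as the last script left them, time stands still between calls to the robot, and variables do not carry over. Pictures are saved under pics/ and viewed, at most 10 in all, crops included, and the job is handed in when it is done.

```bash
mkdir -p pics; ls; python3 - <<'E'
from rig import robot
import cv2,numpy as np
ims=[robot.grab_frame(n) for n in("scene","side")]
for n,i in zip(("scene","side"),ims):
    cv2.imwrite(f"pics/{n}0.png",i[:,:,::-1]); c=robot.camera_info(n); print(n,{k:np.round(v,3).tolist() for k,v in c.items() if k!='name'})
    R=cv2.Rodrigues(np.array(c["rvec"],float))[0]; print(-R.T@np.array(c["tvec"]).ravel(), R[2])
print(robot.get_state())
E
```

```text
pics
scene {'fx': 477.64, 'fy': 477.64, 'cx': 324.792, 'cy': 237.705, 'dist': [0.026, 0.0, 0.0, 0.0, 0.0], 'rvec': [2.185, 0.704, -0.327], 'tvec': [-0.512, -0.136, 1.122]}
[ 0.96720155 -0.46667955  0.62240143] [-0.44562063  0.61873405 -0.64698565]
side {'fx': 536.021, 'fy': 536.021, 'cx': 314.399, 'cy': 249.633, 'dist': [-0.098, 0.0, 0.0, 0.0, 0.0], 'rvec': [2.384, -0.349, 0.134], 'tvec': [-0.54, 0.188, 0.715]}
[ 0.41976121 -0.48160986  0.65543535] [ 0.19216754  0.64381817 -0.74065498]
{'time': 0.1, 'qpos': array([-1.20748086,  0.41792549, -0.01032261,  1.61411422,  0.00470678,
        1.11068059, -0.05301771]), 'joint_vel': array([-0.00035838, -0.0008513 ,  0.00051982, -0.00316313, -0.00036482,
       -0.00127405, -0.00136921]), 'effort': array([ 1.41725541e-03, -8.52555871e+01,  6.39223214e-01, -4.26681018e+01,
       -4.91041224e-02,  1.62807206e-02,  4.78634774e-05]), 'ee_pos': array([0.24603067, 0.57419352, 0.22388064]), 'tool_rot': array([[-9.19179526e-01,  3.93838637e-01, -3.56369188e-04],
       [ 3.93838790e-01,  9.19178936e-01, -1.04470732e-03],
       [-8.38790559e-05, -1.10062559e-03, -9.99999391e-01]]), 'force': array([-0.81345137, -0.05151766,  0.53623692]), 'moment': array([-0.01854171,  0.01072321,  0.0318892 ]), 'grasp_force': 0.0, 'opening': 0.09367619373709009}
```

View pics/scene0.png

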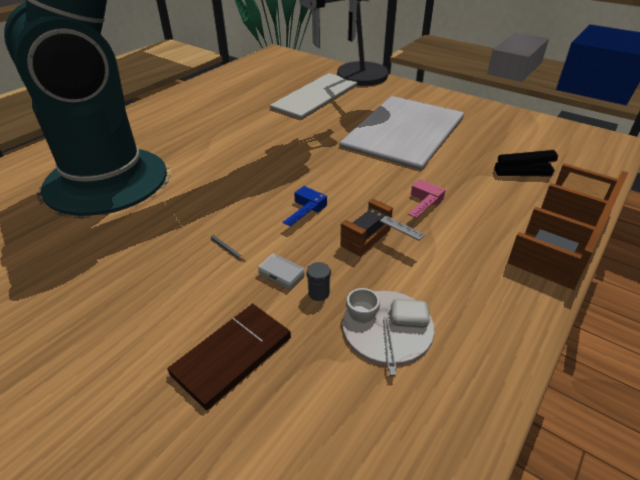

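View pics/side0.png

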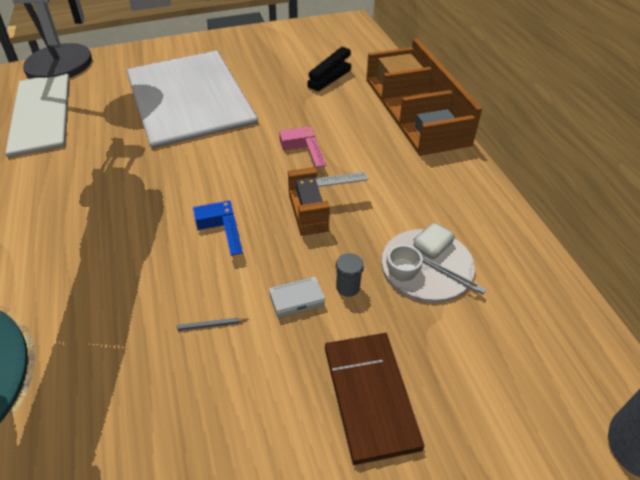

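Scene: square in its stand at about (370,228), blade to (420,236), board at (230,355) with line (233,318)-(263,341). Side: stock (310,192), blade tip (366,178), board (372,400), line (332,366)-(383,362). I'll triangulate these coarsely first.

```bash
cat > h.py <<'E'
import cv2,numpy as np
from rig import robot
def cam(n):
    c=robot.camera_info(n); K=np.array([[c["fx"],0,c["cx"]],[0,c["fy"],c["cy"]],[0,0,1.]])
    R=cv2.Rodrigues(np.array(c["rvec"],float))[0]; return dict(K=K,d=np.array(c["dist"],float),R=R,t=np.array(c["tvec"],float).ravel())
def rays(c,px):
    u=cv2.undistortPoints(np.array(px,float).reshape(-1,1,2),c["K"],c["d"]).reshape(-1,2)
    return -c["R"].T@c["t"], np.c_[u,np.ones(len(u))]@c["R"]
def plane(c,px,z):
    o,d=rays(c,px); return o+d*((z-o[2])/d[:,2:3])
def tri(c1,p1,c2,p2):
    P=[np.c_[c["R"],c["t"]] for c in(c1,c2)]
    u=[cv2.undistortPoints(np.array(p,float).reshape(-1,1,2),c["K"],c["d"]).reshape(-1,2).T for c,p in((c1,p1),(c2,p2))]
    X=cv2.triangulatePoints(P[0],P[1],u[0],u[1]); return (X[:3]/X[3]).T
def proj(c,X):
    return cv2.projectPoints(np.array(X,float),cv2.Rodrigues(c["R"])[0],c["t"],c["K"],c["d"])[0].reshape(-1,2)
def down(yaw):  # tool y axis at angle yaw, z down
    y=np.array([np.cos(yaw),np.sin(yaw),0]); z=np.array([0,0,-1.]); return np.c_[np.cross(y,z),y,z]
E
python3 - <<'E'
from h import *
s,d=cam("scene"),cam("side"); np.set_printoptions(precision=4,suppress=True)
a=[(252,306),(291,337),(170,366),(208,402),(233,318),(263,341),(423,236),(342,225),(391,205)]
b=[(388,335),(422,448),(326,344),(355,462),(383,362),(332,366),(367,178),(328,206),(318,170)]
# scene/side corner pairing done below by plane casts
print("scene board",plane(s,a[:6],.018)); print("side board",plane(d,b[:6],.018))
print("blade tip tri",tri(s,[(422,236)],d,[(367,178)]))
print("stand scene",plane(s,[(342,225),(360,235),(391,205),(372,200)],.059)); print("stand side",plane(d,[(298,209),(327,204),(317,169),(289,173)],.059))
print("others scene",plane(s,[(228,247),(280,271)],.01),plane(s,[(318,268)],.059),plane(s,[(387,328),(428,195)],.01),plane(s,[(310,200)],.02))
c=robot.camera_info("wrist");w=cam("wrist");st=robot.get_state();print(-w["R"].T@w["t"]-st["ee_pos"],w["R"],w["K"][0,0])
E
```

```text
scene board [[ 0.5551 -0.103   0.018 ]
 [ 0.6485 -0.1151  0.018 ]
 [ 0.5361 -0.2607  0.018 ]
 [ 0.625  -0.2692  0.018 ]
 [ 0.5475 -0.1402  0.018 ]
 [ 0.6179 -0.1465  0.018 ]]
side board [[ 0.6379 -0.1128  0.018 ]
 [ 0.6172 -0.2778  0.018 ]
 [ 0.5499 -0.1016  0.018 ]
 [ 0.5333 -0.2699  0.018 ]
 [ 0.6153 -0.1513  0.018 ]
 [ 0.5472 -0.137   0.018 ]]
blade tip tri [[0.7161 0.1892 0.046 ]]
stand scene [[0.5839 0.121  0.059 ]
 [0.6272 0.116  0.059 ]
 [0.6272 0.2299 0.059 ]
 [0.5878 0.2225 0.059 ]]
stand side [[0.5745 0.1293 0.059 ]
 [0.623  0.1271 0.059 ]
 [0.6333 0.2175 0.059 ]
 [0.5838 0.221  0.059 ]]
others scene [[ 0.4094 -0.0128  0.01  ]
 [ 0.5338 -0.0053  0.01  ]] [[0.6162 0.0009 0.059 ]] [[ 0.7591 -0.0057  0.01  ]
 [ 0.6456  0.3705  0.01  ]] [[0.4533 0.1926 0.02  ]]
[-0.0646  0.0266  0.1595] [[ 0.3938  0.9192 -0.0011]
 [ 0.8908 -0.3813  0.2473]
 [ 0.2269 -0.0983 -0.9689]] 423.0669412600047
```

```bash
python3 - <<'E'
from h import *
import pickle
np.set_printoptions(precision=4,suppress=True)
out={}
def shot(k,p,yaw):
    robot.move_ptp(np.array(p),down(yaw)); robot.pause(.3); c=cam("wrist"); im=robot.grab_frame("wrist"); out[k]=(c,im); cv2.imwrite(f"pics/{k}.png",im[:,:,::-1]); st=robot.get_state(); print(k,st["time"],st["qpos"])
shot("s1",(.61,.15,.26),0.); shot("s2",(.66,.15,.26),0.)
shot("b1",(.53,-.15,.24),np.pi/2-.1); shot("b2",(.53,-.20,.24),np.pi/2-.1)
pickle.dump(out,open("v.pkl","wb"))
cv2.imwrite("pics/m1.png",cv2.resize(np.vstack([np.hstack([out["s1"][1],out["s2"][1]]),np.hstack([out["b1"][1],out["b2"][1]])]),(800,600),interpolation=cv2.INTER_AREA)[:,:,::-1])
E
```

```text
s1 2.4667 [-0.644   0.4245  0.4807  1.5781 -0.2067  1.1897 -0.1223]
s2 3.1333 [-0.5903  0.5185  0.476   1.4436 -0.2431  1.2376 -0.0882]
b1 5.1833 [-0.0533  0.278   0.3289  1.7925 -0.1002  1.0873  1.7814]
b2 5.85 [ 0.0194  0.309   0.3522  1.7556 -0.1184  1.0976  1.8822]
```

View pics/m1.png

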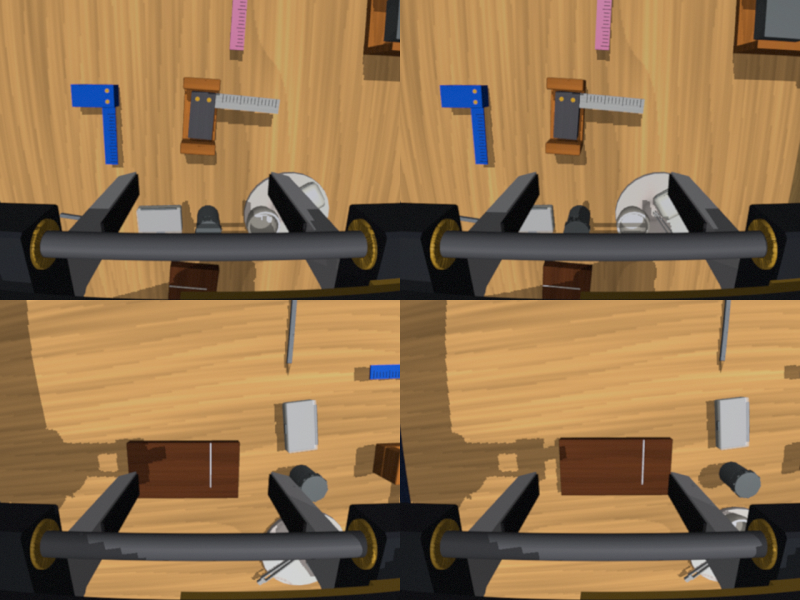

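The montage shows the stand with stock at about (322,184) in s1, blade tip (445,165); in b1 the board's front edge lies at row ~226, pencil line at column ~336. I'll zoom for detail.

```bash
python3 - <<'E'
from h import *
import pickle
o=pickle.load(open("v.pkl","rb"))
a=cv2.resize(o["s1"][1][115:265,270:470],None,fx=4,fy=4,interpolation=cv2.INTER_NEAREST)
b=cv2.resize(o["b1"][1][215:325,190:390],None,fx=4,fy=4,interpolation=cv2.INTER_NEAREST)
cv2.imwrite("pics/m2.png",cv2.resize(np.vstack([a,b]),(462,600),interpolation=cv2.INTER_AREA)[:,:,::-1]) if 0 else (cv2.imwrite("pics/ca.png",a[:,:,::-1]),cv2.imwrite("pics/cb.png",b[:,:,::-1]))
im=o["b1"][1]; print(im[218:240,280].tolist()); print(im[250,325:348].tolist()); i=o["s1"][1]; print("stock",i[185,322],"blade",i[165,400],"gap top",i[150:170,322].tolist())
E
```

```text
[[183, 140, 86], [182, 138, 84], [183, 138, 85], [181, 137, 84], [178, 137, 80], [173, 130, 80], [133, 100, 59], [77, 56, 34], [34, 18, 0], [44, 23, 11], [64, 33, 13], [86, 46, 26], [88, 52, 28], [88, 47, 23], [94, 53, 28], [95, 51, 31], [91, 50, 24], [95, 52, 29], [92, 49, 27], [89, 48, 22], [88, 48, 26], [89, 49, 26]]
[[86, 47, 27], [81, 44, 24], [83, 46, 26], [85, 48, 29], [83, 48, 26], [84, 47, 26], [84, 46, 27], [83, 44, 27], [79, 40, 24], [88, 57, 47], [123, 110, 107], [175, 168, 174], [180, 177, 182], [134, 120, 122], [87, 57, 45], [79, 42, 22], [82, 45, 21], [84, 50, 25], [87, 49, 32], [82, 47, 26], [84, 46, 28], [81, 47, 20], [85, 45, 25]]
stock [77 77 80] blade [158 157 158] gap top [[73, 72, 75], [74, 70, 76], [76, 73, 79], [71, 72, 76], [75, 73, 78], [78, 75, 81], [72, 70, 76], [73, 73, 78], [74, 76, 80], [75, 72, 81], [74, 74, 78], [72, 74, 78], [71, 69, 74], [76, 76, 80], [76, 78, 79], [73, 77, 79], [72, 72, 78], [73, 73, 80], [76, 77, 82], [74, 74, 78]]
```

View pics/ca.png

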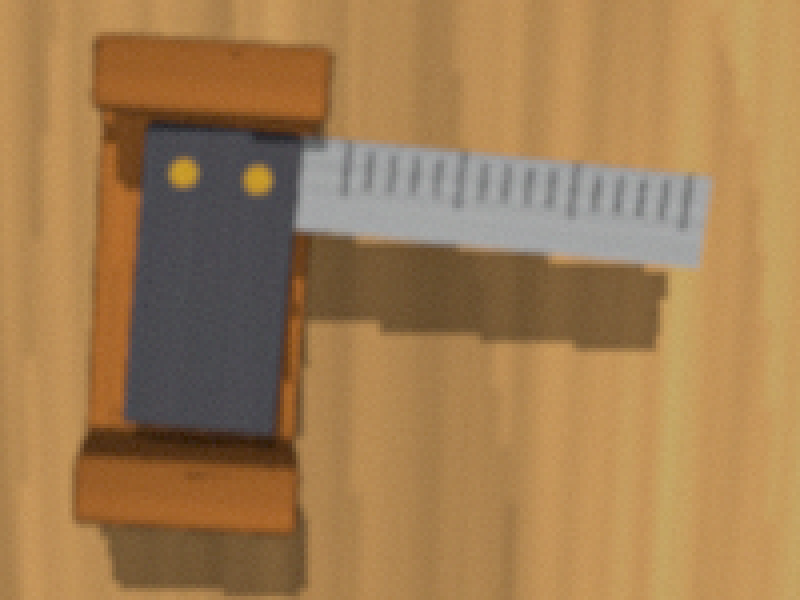

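View pics/cb.png

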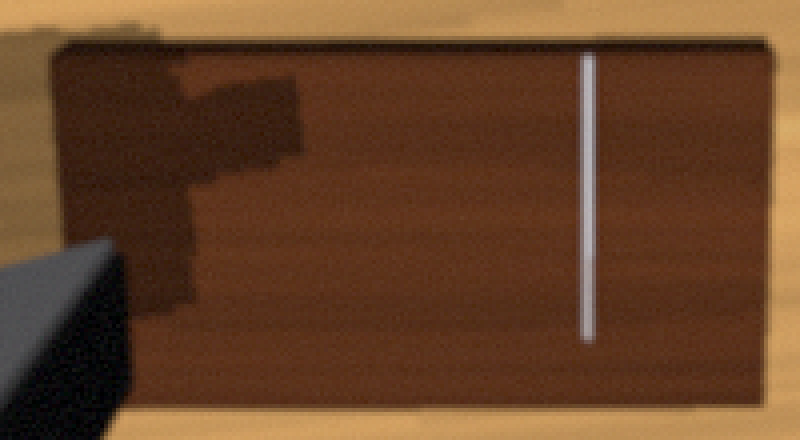

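Both crops are clean: stock top face with two brass screws and blade at the +y end; board with its dark front-face strip at row ~228 and the line at column ~336. Next comes extraction in both view pairs, with triangulated heights.

```bash
cat >> h.py <<'E'
def square_feats(im,win):
    r0,r1,c0,c1=win; f=im[r0:r1,c0:c1].astype(int); sat=f.max(2)-f.min(2); v=f.mean(2)
    big=lambda m:max(cv2.findContours(m.astype(np.uint8),cv2.RETR_EXTERNAL,cv2.CHAIN_APPROX_NONE)[0],key=cv2.contourArea)+np.array([c0,r0])
    st=big((sat<16)&(v>55)&(v<100)); bl=big((sat<25)&(v>115)&(v<215))
    ye=((f[:,:,0]>150)&(f[:,:,1]>110)&(f[:,:,2]<75)).astype(np.uint8)
    ye&=cv2.fillPoly(np.zeros_like(ye),[cv2.convexHull(st)-np.array([c0,r0])],1)
    n,l,s,ce=cv2.connectedComponentsWithStats(ye); sc=ce[[i for i in range(1,n) if s[i,4]>=6]]+np.array([c0,r0])
    return cv2.boxPoints(cv2.minAreaRect(st)),cv2.boxPoints(cv2.minAreaRect(bl)),sc[np.argsort(sc[:,0])]
def board_feats(im,cols,row0):
    # pencil line ends, front top-edge pixels
    f=im.astype(int); sub=f[row0:row0+110,190:420]; m=((sub.max(2)-sub.min(2)<30)&(sub.mean(2)>100)).astype(np.uint8)
    n,l,s,ce=cv2.connectedComponentsWithStats(m); ok=[i for i in range(1,n) if s[i,3]>40 and s[i,2]<12]; i=ok[0]
    yy,xx=np.nonzero(l==i); k=np.polyfit(yy,xx,1); y=np.array([yy.min()-.5,yy.max()+.5]); ln=np.c_[np.polyval(k,y)+190,y+row0]
    e=[]
    for c in cols:
        g=f[row0-25:row0+25,c,0]; j=np.argmin(g[:]) 
        t=(g[j]+g[j+6])/2; q=j
        while g[q+1]<t:q+=1
        e.append((c,row0-25+q+(t-g[q])/(g[q+1]-g[q])))
    return ln,np.array(e,float)
E
python3 - <<'E'
from h import *
import pickle
np.set_printoptions(precision=4,suppress=True)
o=pickle.load(open("v.pkl","rb")); F={}
for k,dx in(("s1",0),("s2",0)):
    c,im=o[k]; F[k]=square_feats(im,(115,265,230,480)); st,bl,sc=F[k]
    print(k,"stock",plane(c,st,.051),"\nblade",plane(c,bl,.048),"\nscrews",sc)
print("screws",tri(o["s1"][0],F["s1"][2],o["s2"][0],F["s2"][2]))
print("blade tri",tri(o["s1"][0],F["s1"][1],o["s2"][0],F["s2"][1]))
L={}
for k,cols in(("b1",range(260,376,3)),("b2",range(300,420,3))):
    c,im=o[k]; row=228 if k=="b1" else 224; ln,e=board_feats(im,[x for x in cols],row); L[k]=ln
    P=plane(c,ln,.018); E=plane(c,e,.018); a=np.polyfit(E[:,1],E[:,0],1); r=E[:,0]-np.polyval(a,E[:,1]); E2=E[abs(r)<.001]; a=np.polyfit(E2[:,1],E2[:,0],1)
    print(k,"px",ln,"line",P,"yaw",np.arctan2(*(P[1]-P[0])[[1,0]]),"edge x=a*y+b",a,"edgeyaw",-np.arctan(a[0]),"x at line",np.polyval(a,P[0,1]),len(E2),len(E))
print("line tri",tri(o["b1"][0],L["b1"],o["b2"][0],L["b2"]))
E
```

```text
s1 stock [[0.5861 0.1454 0.051 ]
 [0.5954 0.2103 0.051 ]
 [0.6313 0.2057 0.051 ]
 [0.6235 0.1404 0.051 ]] 
blade [[0.6267 0.1866 0.048 ]
 [0.6284 0.2064 0.048 ]
 [0.717  0.1987 0.048 ]
 [0.7163 0.1786 0.048 ]] 
screws [[315.5    157.8333]
 [334.0857 159.4571]]
s2 stock [[0.5886 0.1436 0.051 ]
 [0.5954 0.2088 0.051 ]
 [0.6322 0.2064 0.051 ]
 [0.627  0.1411 0.051 ]] 
blade [[0.6265 0.1867 0.048 ]
 [0.6288 0.2066 0.048 ]
 [0.7173 0.1983 0.048 ]
 [0.716  0.1782 0.048 ]] 
screws [[257.9167 157.9722]
 [276.5    159.5   ]]
screws [[0.6026 0.199  0.0505]
 [0.6186 0.1976 0.0501]]
blade tri [[0.6266 0.1868 0.0498]
 [0.6285 0.2064 0.0452]
 [0.7175 0.1984 0.0461]
 [0.7156 0.1787 0.0507]]
b1 px [[336.5286 228.5   ]
 [336.4711 299.5   ]] line [[ 0.547  -0.1429  0.018 ]
 [ 0.617  -0.1494  0.018 ]] yaw -0.0937758592071476 edge x=a*y+b [0.0958 0.5601] edgeyaw -0.09551030304453945 x at line 0.546380448434986 39 39
b2 px [[389.7732 223.5   ]
 [387.1778 295.5   ]] line [[ 0.5472 -0.1428  0.018 ]
 [ 0.618  -0.1496  0.018 ]] yaw -0.09526175958505939 edge x=a*y+b [0.0946 0.5599] edgeyaw -0.09433218728700253 x at line 0.5464045599485107 40 40
line tri [[ 0.5471 -0.1429  0.0183]
 [ 0.6179 -0.1495  0.017 ]]
```

Measurements agree: stock top 50 mm, line height 18 mm, line 71 mm, stock 66×36, square yaw ≈ -0.09, board yaw -0.095. Now for grasp 1 and placing.

```bash
cat >> h.py <<'E'
YB=-.095; RB=np.array([[np.cos(YB),-np.sin(YB)],[np.sin(YB),np.cos(YB)]]); O=np.array([.5467,-.1429])
E
python3 - <<'E'
from h import *
np.set_printoptions(precision=4,suppress=True)
V=lambda p,z:np.array([p[0],p[1],z])
def say(m):
    s=robot.get_state(); print(m,s["time"],s["ee_pos"],s["opening"],s["grasp_force"],s["force"])
g=np.array([.609,.1755])+RB@[0,-.005]; p=O+RB@[-.062,-.038]
robot.move_ptp(V(g,.16),down(-.091)); 
print(robot.move_linear(V(g,.0475),velocity=.1,threshold=8)); say("down")
robot.gripper_to(0.02); say("grip")
robot.move_linear(V(g,.075),velocity=.06); robot.move_linear(V(g,.17),velocity=.15); say("lift")
robot.move_linear(V(p,.15),velocity=.2); say("over")
robot.move_linear(V(p,.04),velocity=.12)
print(robot.move_linear(V(p,.0215),velocity=.03,threshold=4)); say("placed")
robot.gripper_to(.06); robot.pause(.3); say("open")
robot.move_linear(V(p,.12),velocity=.12)
robot.move_ptp(np.array([.50,-.15,.24]),down(np.pi/2+YB)); robot.pause(.5)
c=cam("wrist"); im=robot.grab_frame("wrist"); cv2.imwrite("pics/p1.png",im[:,:,::-1]); say("end")
import pickle; pickle.dump((c,im),open("p1.pkl","wb"))
E
```

```text
False
down 9.0083 [0.6089 0.1706 0.0481] 0.09405785776797647 0.0 [ 0.0249 -0.3546  0.1115]
grip 9.9583 [0.6083 0.1705 0.0474] 0.033589616852123375 29.992476403713226 [-2.2953  0.5151  1.6032]
lift 11.35 [0.608  0.1705 0.169 ] 0.03381741714452319 29.990640878677368 [ 0.2395 -0.1808 -4.6527]
over 13.3417 [ 0.4816 -0.1741  0.15  ] 0.03373838995835167 29.990759789943695 [-0.0122 -0.5281 -4.3826]
True
placed 14.9833 [ 0.4812 -0.1747  0.0222] 0.03362027855899952 29.999831914901733 [0.1635 0.1148 4.7346]
open 15.8917 [ 0.4807 -0.1745  0.022 ] 0.06021224313847641 0.0 [-0.4208 -0.1878 -0.275 ]
end 18.65 [ 0.5  -0.15  0.24] 0.06017904330868791 0.0 [ 0.0135 -0.6023 -0.1375]
```

View pics/p1.png

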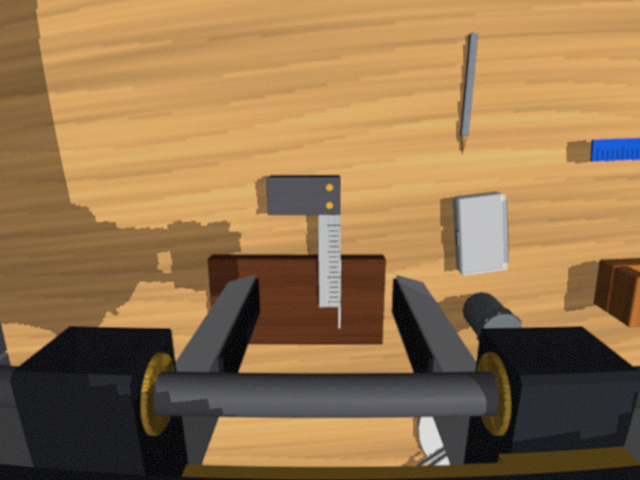

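The square lies flat with its stock at about (303,195) and blade over the board up to (330,306), its outer edge close to the pencil line at (339,320). I'll measure it, then regrasp by the ends.

```bash
cat >> h.py <<'E'
def report(c,im,win):
    st,bl,sc=square_feats(im,win); B=lambda P:(P[:,:2]-O)@RB
    a,b,s=B(plane(c,st,.026)),B(plane(c,bl,.023)),B(plane(c,sc,.026))
    print("stock(board fr)",a[np.argsort(a[:,1])].round(4).tolist(),"\nblade",b[np.argsort(b[:,1])].round(4).tolist(),"\nscrews",s.round(4).tolist())
E
python3 - <<'E'
from h import *
import pickle
c,im=pickle.load(open("p1.pkl","rb")); report(c,im,(165,315,258,350))
E
```

```text
stock(board fr) [[-0.0442, -0.0655], [-0.078, -0.0649], [-0.0788, -0.0013], [-0.0451, -0.0005]] 
blade [[0.0536, -0.0203], [-0.0443, -0.0199], [-0.0443, 0.0009], [0.0536, 0.0018]] 
screws [[-0.0691, -0.0101], [-0.053, -0.01]]
```

```bash
python3 - <<'E'
from h import *
import pickle
np.set_printoptions(precision=4,suppress=True)
W=lambda x,y,z:np.r_[O+RB@[x,y],z]
def say(m):
    s=robot.get_state(); print(m,round(s["time"],2),((s["ee_pos"][:2]-O)@RB),s["ee_pos"][2],s["opening"],s["grasp_force"],RB.T@s["force"][:2],s["force"][2])
robot.gripper_to(.094)
R=down(np.pi/2+YB)
robot.move_ptp(W(-.0617,-.033,.1),R)
print(robot.move_linear(W(-.0617,-.033,.0225),velocity=.08,threshold=6)); say("down")
robot.gripper_to(.05); robot.pause(.2); say("grip")
robot.move_linear(W(-.0217,-.033,.0225),velocity=.05); say("near")
print(robot.move_linear(W(-.0117,-.033,.0225),velocity=.01,threshold=6)); say("flush")
robot.gripper_to(.09); robot.pause(.2); say("open")
robot.move_linear(W(-.017,-.033,.12),velocity=.1)
robot.move_ptp(W(-.03,-.02,.24),R); robot.pause(.4)
c=cam("wrist"); im=robot.grab_frame("wrist"); cv2.imwrite("pics/p2.png",im[:,:,::-1]); say("end")
pickle.dump((c,im),open("p2.pkl","wb"))
E
```

```text
False
down 21.09 [-0.0614 -0.0331] 0.022909236903445613 0.09416010013497933 0.0 [ 0.1437 -0.0013] 0.22049045823513277
grip 21.84 [-0.0616 -0.0328] 0.022635288652895685 0.06528027804968221 30.00070720911026 [-0.6103  2.8298] 5.258054073179088
near 22.79 [-0.0223 -0.0334] 0.02262556759739287 0.06574162746207145 30.00241845846176 [-5.7324 -1.5289] 10.780275327770395
True
flush 23.07 [-0.0223 -0.0334] 0.022636074430713728 0.0655601122096376 30.001966059207916 [-1.5058  0.6667] 8.503046129748531
open 23.86 [-0.0225 -0.0331] 0.022353190604241995 0.08988032019855502 0.0 [-0.2047  0.6729] 0.37170150483674447
end 25.99 [-0.0301 -0.0201] 0.2396213724074081 0.09035245399179014 0.0 [-0.3922 -0.3863] -0.22337102714023271
```

View pics/p2.png

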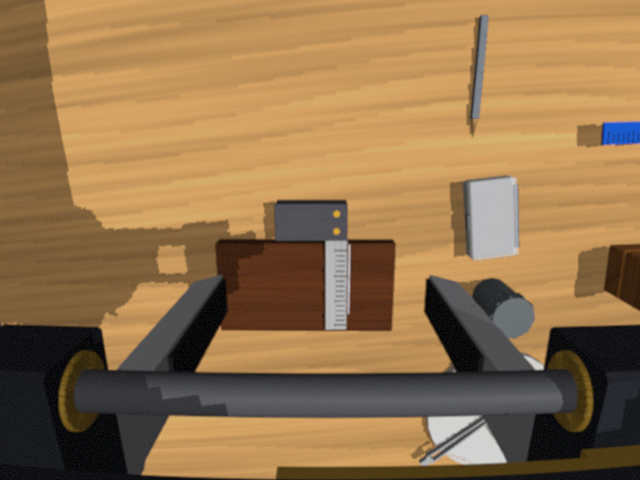

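The square is just short of the board (stock lower edge row ~241), and its blade outer edge lies a bit left of the line (line at column ~349). The threshold tripped early on friction drag. I'll measure the remaining offset, including from the visible line.

```bash
python3 - <<'E'
from h import *
import pickle
c,im=pickle.load(open("p2.pkl","rb")); report(c,im,(195,335,265,348))
B=lambda P:(P[:,:2]-O)@RB
cv2.imwrite("pics/c2.png",cv2.resize(im[190:340,260:400],None,fx=4,fy=4,interpolation=cv2.INTER_NEAREST)[:,:,::-1])
print(B(plane(c,proj(c,[[*(O+RB@[0,0]),.018],[*(O+RB@[.07,0]),.018]]),.018)),"line px",proj(c,[[*(O+RB@[0,0]),.018],[*(O+RB@[.07,0]),.018]]))
E
```

```text
stock(board fr) [[-0.0054, -0.0677], [-0.0386, -0.0667], [-0.0385, -0.0025], [-0.0054, -0.0021]] 
blade [[0.0847, -0.0222], [-0.0047, -0.0221], [-0.0047, -0.002], [0.0847, -0.0008]] 
screws [[-0.0138, -0.0122], [-0.0299, -0.0121]]
[[ 2.63281532e-17 -2.76304227e-16]
 [ 7.00000000e-02 -7.36682479e-16]] line px [[348.78170083 243.5394487 ]
 [347.74873507 312.98448449]]
```

View pics/c2.png

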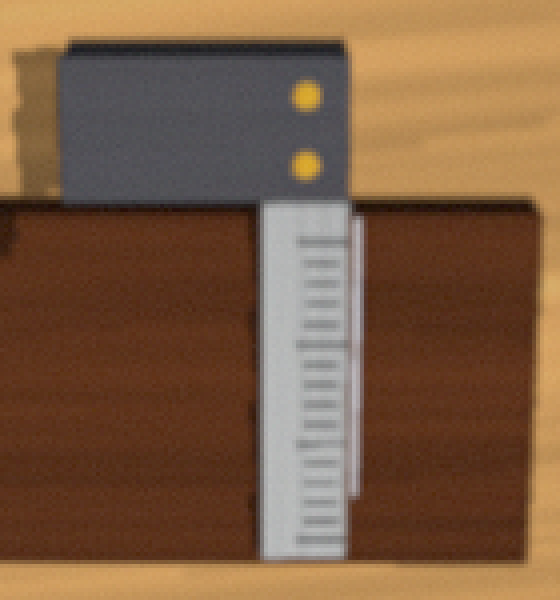

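The working face is ~5 mm short and the blade edge ~1.7 mm short of the line in y. I'll regrasp the ends, raise 1 mm to avoid desk drag, correct y, push to contact, lower and release.

```bash
cat > step.py <<'E'
from h import *
import pickle
np.set_printoptions(precision=4,suppress=True)
W=lambda x,y,z:np.r_[O+RB@[x,y],z]
def say(m):
    s=robot.get_state(); print(m,round(s["time"],2),((s["ee_pos"][:2]-O)@RB),s["ee_pos"][2],s["opening"],s["grasp_force"],RB.T@s["force"][:2],s["force"][2])
R=down(np.pi/2+YB)
robot.gripper_to(.094)
robot.move_ptp(W(-.0222,-.033,.1),R)
print(robot.move_linear(W(-.0222,-.033,.0225),velocity=.08,threshold=6)); say("down")
robot.gripper_to(.05); robot.pause(.2); say("grip")
robot.move_linear(W(-.0222,-.033,.0240),velocity=.02); robot.pause(.2); say("raised")
robot.move_linear(W(-.0200,-.0314,.0240),velocity=.02); robot.pause(.3); say("shift")
hit=False;x=-.0200
for i in range(8):
    x+=.001; robot.move_linear(W(x,-.0314,.0240),velocity=.02); robot.pause(.15)
    s=robot.get_state(); fx=(RB.T@s["force"][:2])[0]; print(round(x,4),round(fx,2))
    if fx<-8: break
robot.move_linear(W(x,-.0314,.0225),velocity=.02); robot.pause(.2); say("lowered")
robot.gripper_to(.09); robot.pause(.2); say("open")
robot.move_linear(W(x,-.0314,.12),velocity=.1)
robot.move_ptp(W(-.03,-.02,.24),R); robot.pause(.4)
c=cam("wrist"); im=robot.grab_frame("wrist"); say("end")
pickle.dump((c,im),open("p3.pkl","wb"))
report(c,im,(195,340,265,348))
cv2.imwrite("pics/c3.png",cv2.resize(im[190:340,260:400],None,fx=4,fy=4,interpolation=cv2.INTER_NEAREST)[:,:,::-1])
E
python3 step.py
```

```text
False
down 28.03 [-0.0219 -0.0331] 0.022942108452667056 0.09402052359257625 0.0 [ 0.1216 -0.2379] -0.12337373131122933
grip 28.78 [-0.0221 -0.033 ] 0.022645192037862808 0.06577609528534985 30.001137256622314 [-0.1191  0.2519] 5.0985554704006395
raised 29.23 [-0.0223 -0.0329] 0.023858632936303484 0.0660005589346233 29.9990576505661 [-0.2972  0.0912] -3.8696926614698945
shift 29.82 [-0.0201 -0.0314] 0.023978459698170498 0.0657581310822779 29.999044239521027 [ 0.4894 -0.0503] -3.7605156447270067
-0.019 0.08
-0.018 -0.15
-0.017 -5.36
-0.016 -9.91
lowered 31.87 [-0.0174 -0.0314] 0.022473756055564134 0.06567116919527423 30.001843571662903 [-12.3945   1.3116] 7.312381578314806
open 32.65 [-0.016  -0.0314] 0.022490145534730402 0.09012800492665968 0.0 [-1.1836  0.3152] -0.10805248286002381
end 34.78 [-0.0301 -0.0201] 0.23959616778312 0.08989967854452406 0.0 [-0.2365  0.6518] 0.07619676156616398
stock(board fr) [[-0.0013, -0.0664], [-0.035, -0.065], [-0.0004, -0.0021], [-0.034, -0.002]] 
blade [[0.0001, -0.0203], [0.0879, -0.0202], [0.0001, -0.0019], [0.0879, -0.0007]] 
screws [[-0.0094, -0.0101], [-0.0254, -0.01]]
```

View pics/c3.png

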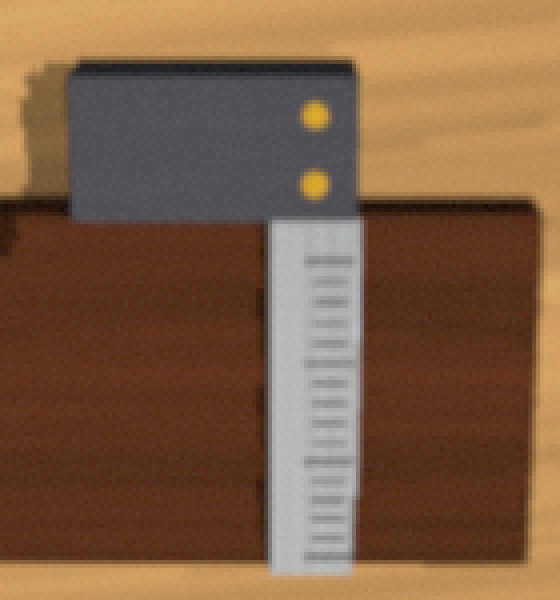

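The square now touches the board (≈10 N contact). The blade's outer edge covers half the line's width, leaving a thin sliver right of it at crop column ~360. One quick line-fit check of the working face's ends before signing off, using the existing picture.

```bash
python3 - <<'E'
from h import *
import pickle
c,im=pickle.load(open("p3.pkl","rb")); f=im.astype(int); e=[]
for x in range(281,325,2):   # stock (b~g~r ~77) -> board (b~25): use blue channel, half level
    g=f[235:255,x,2]; q=np.nonzero(g>52)[0].max(); e.append((x,235+q+(g[q]-52)/(g[q]-g[q+1])))
P=(plane(c,e,.026)[:,:2]-O)@RB; k=np.polyfit(P[:,1],P[:,0],1); print("face slope",k[0],"x at corner/heel",np.polyval(k,[0,-.066]),"rms",np.std(P[:,0]-np.polyval(k,P[:,1])))
r=[]
for y in range(208,242): # stock right end: blue dark stock vs background
    g=f[y,340:356,:]; s=g.max(1)-g.min(1); q=np.nonzero(s<18)[0].max(); r.append((340+q+.5,y))
Q=(plane(c,r,.026)[:,:2]-O)@RB; print("end y",np.median(Q[:,1]))
st=robot.get_state(); print(st["time"])
E
```

```text
face slope -0.00034629139267601506 x at corner/heel [-0.00019831 -0.00017546] rms 4.7343402258225905e-05
end y -0.0009427052094626476
34.7833
```

The face is flush (-0.2 mm at both ends) and the blade edge is within 1 mm of the line. The arm is clear, so I'm handing in.

```bash
python3 -c "
from rig import robot
print(robot.sign_off())"
```

```text
the job is handed in; nothing more can be done
None
```

The try square is lying flat with its stock flush to the board (about 0.2 mm off at both ends) and its blade edge within about 1 mm of the pencil line; it is let go, and the job was handed in at about 35 s, with no verdict returned.

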